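# Heft the coin tins and hold up the heaviest

## Task

Three identical closed coin tins stand on the console table, and one of them, only weight tells which, is much the heaviest and goes to the bank today. Heft the tins to find it, stand the two lighter ones upright on the wooden tray (set down, not dropped; keep all tins upright), and finish holding the heaviest up in the gripper, upright and still, its bottom at least 15 cm above the table and clear of everything else: do not put it down or let go, and leave the vase, the mortar and the book where they are.

Things in the scene. Friction and masses are not known exactly. Their poses are not given: they have to be found in the camera images.
- tin_a_mid (a point): Centre (half-way up) of one of three identical closed square coin tins, brushed metal, 60 x 60 mm in plan, 95 mm tall, flat lid with a dark 30 mm coin slot; standing upright on the table. z axis up, x and y axes square to the side faces. With its coins a tin weighs 0.20 to 0.40 kg if it is one of the two lighter ones, 0.60 to 0.80 kg if it is the heaviest; which one is heaviest changes from start to start and cannot be seen. The coins do not shift noticeably.
- tin_b_mid (a point): Centre (half-way up) of one of three identical closed square coin tins, brushed metal, 60 x 60 mm in plan, 95 mm tall, flat lid with a dark 30 mm coin slot; standing upright on the table. z axis up, x and y axes square to the side faces. With its coins a tin weighs 0.20 to 0.40 kg if it is one of the two lighter ones, 0.60 to 0.80 kg if it is the heaviest; which one is heaviest changes from start to start and cannot be seen. The coins do not shift noticeably.
- tin_c_mid (a point): Centre (half-way up) of one of three identical closed square coin tins, brushed metal, 60 x 60 mm in plan, 95 mm tall, flat lid with a dark 30 mm coin slot; standing upright on the table. z axis up, x and y axes square to the side faces. With its coins a tin weighs 0.20 to 0.40 kg if it is one of the two lighter ones, 0.60 to 0.80 kg if it is the heaviest; which one is heaviest changes from start to start and cannot be seen. The coins do not shift noticeably.
- tray_in (a point): Centre of the inner floor of the low dark wooden tray, fixed to the table: outside 270 mm (along its x axis) x 150 mm (along its y axis), rim 20 mm above the table, walls 8 mm thick, inner floor 8 mm above the table; z axis up. Both tins fit side by side along its x axis.
- vase: Bystander: round silvery metal vase, 124 mm across, 125 mm tall; origin at the centre of its underside. Not to be moved.
- mortar: Bystander: small dark metal mortar with its pestle, 58 mm across, about 75 mm tall; origin at the centre of its underside. Not to be moved.
- book: Bystander: closed grey book lying flat, 120 x 180 x 26 mm; origin at the centre of its underside. Not to be moved.
Mind the look-alikes: they are no part of the job. What is shaped like the part that bears tin_c_mid but orange is not meant.

How it is judged (in metres and radians):
On the way, in this order (a step that is already met when the one before it is completed fails the run):
1. one of the lighter tins stands on the tray, released (((horizontal distance between tin_a_mid and tray_in below 0.12 m and z of tin_a_mid in the frame of tray_in between 0.042 and 0.056 m and angle between tin_a_mid's own z axis and vertical below 0.1 rad and linear speed of tin_a below 0.03 m/s and contact force between tin_a and the fingers below 0.1 N and contact force between tin_a and tray between 0.5 and 4.9 N) or (horizontal distance between tin_b_mid and tray_in below 0.12 m and z of tin_b_mid in the frame of tray_in between 0.042 and 0.056 m and angle between tin_b_mid's own z axis and vertical below 0.1 rad and linear speed of tin_b below 0.03 m/s and contact force between tin_b and the fingers below 0.1 N and contact force between tin_b and tray between 0.5 and 4.9 N) or (horizontal distance between tin_c_mid and tray_in below 0.12 m and z of tin_c_mid in the frame of tray_in between 0.042 and 0.056 m and angle between tin_c_mid's own z axis and vertical below 0.1 rad and linear speed of tin_c below 0.03 m/s and contact force between tin_c and the fingers below 0.1 N and contact force between tin_c and tray between 0.5 and 4.9 N))), for 0.2 s.
2. both lighter tins stand on the tray, released ((((horizontal distance between tin_b_mid and tray_in below 0.12 m and z of tin_b_mid in the frame of tray_in between 0.042 and 0.056 m and angle between tin_b_mid's own z axis and vertical below 0.1 rad and linear speed of tin_b below 0.03 m/s and contact force between tin_b and the fingers below 0.1 N and contact force between tin_b and tray between 0.5 and 4.9 N) and (horizontal distance between tin_c_mid and tray_in below 0.12 m and z of tin_c_mid in the frame of tray_in between 0.042 and 0.056 m and angle between tin_c_mid's own z axis and vertical below 0.1 rad and linear speed of tin_c below 0.03 m/s and contact force between tin_c and the fingers below 0.1 N and contact force between tin_c and tray between 0.5 and 4.9 N)) or ((horizontal distance between tin_a_mid and tray_in below 0.12 m and z of tin_a_mid in the frame of tray_in between 0.042 and 0.056 m and angle between tin_a_mid's own z axis and vertical below 0.1 rad and linear speed of tin_a below 0.03 m/s and contact force between tin_a and the fingers below 0.1 N and contact force between tin_a and tray between 0.5 and 4.9 N) and (horizontal distance between tin_c_mid and tray_in below 0.12 m and z of tin_c_mid in the frame of tray_in between 0.042 and 0.056 m and angle between tin_c_mid's own z axis and vertical below 0.1 rad and linear speed of tin_c below 0.03 m/s and contact force between tin_c and the fingers below 0.1 N and contact force between tin_c and tray between 0.5 and 4.9 N)) or ((horizontal distance between tin_a_mid and tray_in below 0.12 m and z of tin_a_mid in the frame of tray_in between 0.042 and 0.056 m and angle between tin_a_mid's own z axis and vertical below 0.1 rad and linear speed of tin_a below 0.03 m/s and contact force between tin_a and the fingers below 0.1 N and contact force between tin_a and tray between 0.5 and 4.9 N) and (horizontal distance between tin_b_mid and tray_in below 0.12 m and z of tin_b_mid in the frame of tray_in between 0.042 and 0.056 m and angle between tin_b_mid's own z axis and vertical below 0.1 rad and linear speed of tin_b below 0.03 m/s and contact force between tin_b and the fingers below 0.1 N and contact force between tin_b and tray between 0.5 and 4.9 N)))), for 0.2 s.
At the end, for the whole second after the job is handed in: Two tins stand upright (0.1 rad), still and released on the tray floor, each pressing on it with under 4.9 N (the heaviest weighs over 5.8 N); the third, the heaviest, is held by the fingers, within 0.35 rad of upright, still, its centre over 0.188 m high, clear of vase and tins ((((height (world z) of tin_a_mid above 0.188 m and angle between tin_a_mid's own z axis and vertical below 0.35 rad and linear speed of tin_a below 0.05 m/s and contact force between tin_a and the fingers above 1 N and contact force between tin_a and vase below 0.1 N and contact force between tin_a and tin_b below 0.1 N and contact force between tin_a and tin_c below 0.1 N) and (horizontal distance between tin_b_mid and tray_in below 0.12 m and z of tin_b_mid in the frame of tray_in between 0.042 and 0.056 m and angle between tin_b_mid's own z axis and vertical below 0.1 rad and linear speed of tin_b below 0.03 m/s and contact force between tin_b and the fingers below 0.1 N and contact force between tin_b and tray between 0.5 and 4.9 N) and (horizontal distance between tin_c_mid and tray_in below 0.12 m and z of tin_c_mid in the frame of tray_in between 0.042 and 0.056 m and angle between tin_c_mid's own z axis and vertical below 0.1 rad and linear speed of tin_c below 0.03 m/s and contact force between tin_c and the fingers below 0.1 N and contact force between tin_c and tray between 0.5 and 4.9 N)) or ((height (world z) of tin_b_mid above 0.188 m and angle between tin_b_mid's own z axis and vertical below 0.35 rad and linear speed of tin_b below 0.05 m/s and contact force between tin_b and the fingers above 1 N and contact force between tin_b and vase below 0.1 N and contact force between tin_b and tin_a below 0.1 N and contact force between tin_b and tin_c below 0.1 N) and (horizontal distance between tin_a_mid and tray_in below 0.12 m and z of tin_a_mid in the frame of tray_in between 0.042 and 0.056 m and angle between tin_a_mid's own z axis and vertical below 0.1 rad and linear speed of tin_a below 0.03 m/s and contact force between tin_a and the fingers below 0.1 N and contact force between tin_a and tray between 0.5 and 4.9 N) and (horizontal distance between tin_c_mid and tray_in below 0.12 m and z of tin_c_mid in the frame of tray_in between 0.042 and 0.056 m and angle between tin_c_mid's own z axis and vertical below 0.1 rad and linear speed of tin_c below 0.03 m/s and contact force between tin_c and the fingers below 0.1 N and contact force between tin_c and tray between 0.5 and 4.9 N)) or ((height (world z) of tin_c_mid above 0.188 m and angle between tin_c_mid's own z axis and vertical below 0.35 rad and linear speed of tin_c below 0.05 m/s and contact force between tin_c and the fingers above 1 N and contact force between tin_c and vase below 0.1 N and contact force between tin_c and tin_a below 0.1 N and contact force between tin_c and tin_b below 0.1 N) and (horizontal distance between tin_a_mid and tray_in below 0.12 m and z of tin_a_mid in the frame of tray_in between 0.042 and 0.056 m and angle between tin_a_mid's own z axis and vertical below 0.1 rad and linear speed of tin_a below 0.03 m/s and contact force between tin_a and the fingers below 0.1 N and contact force between tin_a and tray between 0.5 and 4.9 N) and (horizontal distance between tin_b_mid and tray_in below 0.12 m and z of tin_b_mid in the frame of tray_in between 0.042 and 0.056 m and angle between tin_b_mid's own z axis and vertical below 0.1 rad and linear speed of tin_b below 0.03 m/s and contact force between tin_b and the fingers below 0.1 N and contact force between tin_b and tray between 0.5 and 4.9 N)))); the arm keeps its last pose, push and grip.
It fails at once if the vase is moved or tipped (distance of vase from where it was at the start of the episode above 0.04 m or angle between vase's own z axis and vertical above 0.35 rad).
It fails at once if the mortar is moved or tipped (distance of mortar from where it was at the start of the episode above 0.04 m or angle between mortar's own z axis and vertical above 0.35 rad).
It fails at once if the book is moved or tipped (distance of book from where it was at the start of the episode above 0.04 m or angle between book's own z axis and vertical above 0.35 rad).
It fails at once if a tin is tipped over (angle between any of tin_a_mid, tin_b_mid, tin_c_mid's own z axis and vertical above 0.7 rad).
It fails at once if a tin is dropped (falls free faster than 0.7 m/s) ((linear speed of tin_a above 0.7 m/s and contact force between tin_a and the fingers below 0.05 N) or (linear speed of tin_b above 0.7 m/s and contact force between tin_b and the fingers below 0.05 N) or (linear speed of tin_c above 0.7 m/s and contact force between tin_c and the fingers below 0.05 N)).
It also fails if it takes over 72 s, if anything falls off the work surface, if the arm or the gripper's body presses on something with over 40 N, if the wrist force passes 120 N, or if a joint passes its speed limit or range.

## Robot

A 6-joint arm with a two-finger parallel gripper is mounted at the origin on the work surface. World frame = base frame: x ahead of the robot, y to its left, z up, the work surface at z = 0. Lengths are in m, angles in degrees, forces in N, time in s.
With the tool pointing down it reaches from about 0.25 to 0.725 m from the base axis. Payload 9.7 kg.
Tool frame: the origin (TCP) lies at the very end of the fingers, on their centre line; the grasp point (between the pads) lies 19 mm behind it (bot.hold_point_z is the distance from the TCP to the grasp point, in m); z points along the fingers, y is the line along which they close (so a half turn about z gives the same grasp; the last joint's range is limited). The gripper opens to 85 mm and grips with 20 to 120 N. Pads are 22 mm wide; open, the fingers measure 114 mm over their backs; the gripper's body (76 mm by 85 mm) begins 54 mm behind the grasp point. The pads swing forward as they close: fully open they stand 13 mm farther back than shut.
Start: joints at [0, 4.979, 10.078, 95.1, 0, 90], TCP at [0.55, -0, 0.2] pointing down, gripper open.
Joint ranges: [-179.16, 179.16], [-48.56, 103.87], [-65.8, 70.77], [-126.05, 130.52], [-82.76, 87.17], [-180, 180]. Speed limits (degrees/s): [127.2, 127.2, 147.25, 180, 180, 180].

## Interface

Orientations are given as [roll, pitch, yaw] about the fixed x, y, z axes, in that order (R = Rz(yaw) Ry(pitch) Rx(roll)).
In Python, from workcell import bot gives the robot as it stands.
- The arm moves only by the tool play_rows, never from a script. Its argument "targets" is a list of rows, each an object with "grip": the closure in counts, from 0 (fully open) to 255 (shut); "linear": the shift along the world's x, y, z in cm, a list of three; "delta_rot": the turn, a rotation vector about the world's x, y, z in rad, a list of three. A call has 1 to 10 rows; each row is the pose to reach, as a shift and turn from the pose commanded when the call began; what a row does not reach only later rows make up. A row lasts 1/10 s, in which the tool goes at most 50 mm and 8.59 degrees, less where a joint would pass 70% of its speed; a pose out of reach is approached as far as the arm can. A call with a gripper value outside its range is refused whole. The fingers move at their own pace and stop on an object; "force" is the grip in N (left out, the last holds). Time passes only in rows, so rows that repeat a pose let the fingers close. It gives the time, the measured TCP pose, the force, the opening and the grip force at its end, in the units of the state.
- bot.get_obs(): the state, without advancing time (a new reading comes with each control period).
- bot.camera(name): name is "scene" or "side" or "wrist"; returns a dict with "color" (480x640x3 uint8, red, green, blue), "range_z" (480x640 float32, m along the optical axis (not along the pixel's ray), 0 where there is no reading), "fov_y" (degrees; the focal length in pixels is half the picture's height over the tangent of half this angle, whatever the lens; pixels are square), "cx", "cy" (the principal point, pixels), "dist_coeffs" ([k1, k2, p1, p2, k3] as OpenCV has them; the pictures are not rectified), "world_to_cam" (4x4, takes a point from world to camera coordinates). Camera axes: x right, y up, looking along -z (the intrinsics and any distortion apply to the point x, -y, -z); pixel columns grow to the right and rows downward; lengths in m; the calibration is good to about 2 mm. A picture is of the moment at which its call begins.
- bot.job_done(): hands the job in; it is judged then, once.
Trained networks look in a picture, given as the dict that the camera call returned (one of the last four; its "shot" number tells which), for a name from the list of things; names that differ only in an ending like _2 or _b are one class to them, and where a whole thing is asked for, a point or a joint stands for the part that bears it (a point fixed in the world has none). Each returns a list of dicts, best first, with "conf" (0 to 1); they miss things now and then, are a little off and sometimes report something else, mostly with a low value. They report only what shows in the picture. A call takes as long as a camera call. They do not tell look-alikes from the thing itself.
- bot.search_frame(picture, target): "box" ([left, top, right, bottom] in pixels, round what is visible of it).
- bot.trace(picture, target): "pixels" (480x640 bool, what is visible of it) and "box" ([left, top, right, bottom] in pixels, round what is visible of it).
- bot.pinpoint(picture, target): "pixel" ([column, row] in pixels: a listed point, or the origin of a listed thing).
The state is a dict: "time": time; "q": joint angles; "qd": joint speeds; "joint_efforts": joint torques, N m; "ee_pos": TCP position; "tcp_rot": TCP orientation; "wrist_force": force on the tool from outside, world axes, zero at the start; "torque": the same for the moment, N m; "opening": finger opening in m; "grasp_force": force on a finger pad.
Only numpy, scipy, OpenCV 4.12 (cv2) and the standard library are available. Lean on these libraries where they do the work, as an engineer would, in place of code of your own. Each camera call takes 0.05 s, during which the arm holds its last target. There are 200 camera calls.

## Working session

There is one attempt and no reset: what is moved stays moved. The work goes in short steps, Python scripts to look and compute and a tool call to move; the robot and the scene stay as the last step left them, time stands still between calls to the robot, and variables do not carry over. Pictures are saved under pics/ and viewed, at most 10 in all, crops included, and the job is handed in when it is done.

Besides the shell and the picture viewer there is one more tool, called after ">>>" as name([rows], argument=value, ...), one row to a line, values as JSON. play_rows: Moves the arm, as the interface text tells. Its arguments: {"type":"object","properties":{"targets":{"type":"array","items":{"type":"object","properties":{"grip":{"type":"number"},"linear":{"type":"array","items":{"type":"number"}},"delta_rot":{"type":"array","items":{"type":"number"}}}}},"force":{"type":"number"}},"required":["targets"]}

```bash
mkdir -p pics
cat > h.py <<'E'
import numpy as np, cv2
from workcell import bot
def K(p):
    f=240/np.tan(np.radians(p["fov_y"])/2)
    return np.array([[f,0,p["cx"]],[0,f,p["cy"]],[0,0,1.]])
def world(p):
    v,u=np.mgrid[0:480,0:640]
    pts=np.stack([u.ravel(),v.ravel()],1).astype(np.float64)[:,None]
    n=cv2.undistortPoints(pts,K(p),np.array(p["dist_coeffs"],float))[:,0].reshape(480,640,2)
    z=p["range_z"]
    c=np.stack([n[...,0]*z,-n[...,1]*z,-z,np.ones_like(z)],-1)
    w=c@np.linalg.inv(p["world_to_cam"]).T
    w[z<=0]=np.nan
    return w[...,:3]
def save(p,name,box=None,s=1):
    im=p["color"][...,::-1]
    if box: im=im[box[1]:box[3],box[0]:box[2]]
    if s!=1: im=cv2.resize(im,None,fx=s,fy=s,interpolation=cv2.INTER_CUBIC)
    cv2.imwrite("pics/"+name,im)
E
python3 - <<'E'
from h import *
ims=[]
for c in ["scene","side"]:
    p=bot.camera(c); W=world(p); save(p,c+"0.png")
    for t in ["tin_a_mid","vase","mortar","book"]:
        for d in bot.trace(p,t):
            m=d["pixels"]; w=W[m]; w=w[~np.isnan(w[:,0])]
            print(c,t,round(d["conf"],2),np.round(d["box"]),np.round(np.nanmedian(w,0),3),"top",np.round(np.percentile(w,[3,97],0),3).tolist(),p["color"][m].mean(0).round())
    for d in bot.pinpoint(p,"tray_in"):
        u,v=np.round(d["pixel"]).astype(int); print(c,"tray",d["conf"],u,v,W[v,u].round(3))
print(bot.get_obs())
E
```

```text
scene tin_a_mid 0.58 [417. 150. 447. 197.] [0.486 0.301 0.062] top [[0.433, 0.276, 0.0], [0.508, 0.347, 0.097]] [82. 82. 84.]
scene vase 0.92 [104. 277. 176. 353.] [ 0.612 -0.491  0.104] top [[0.557, -0.538, 0.038], [0.637, -0.438, 0.128]] [73. 75. 78.]
scene mortar 0.91 [368. 270. 395. 306.] [ 0.735 -0.04   0.04 ] top [[0.696, -0.061, 0.0], [0.754, 0.003, 0.066]] [43. 40. 40.]
scene book 0.94 [449. 230. 544. 306.] [0.803 0.211 0.026] top [[0.734, 0.133, 0.003], [0.863, 0.31, 0.029]] [71. 72. 73.]
scene tray 0.91 244 264 [ 0.484 -0.227  0.006]
side tin_a_mid 0.74 [292. 362. 333. 417.] [0.462 0.328 0.092] top [[0.431, 0.289, 0.009], [0.501, 0.355, 0.097]] [164. 167. 168.]
side vase 0.63 [346. 125. 385. 169.] [ 0.568 -0.449  0.098] top [[0.521, -0.508, 0.02], [0.624, -0.424, 0.127]] [142. 145. 146.]
side mortar 0.8 [252. 238. 272. 262.] [ 0.723 -0.024  0.041] top [[0.701, -0.057, 0.002], [0.749, -0.007, 0.066]] [87. 83. 82.]
side book 0.72 [159. 291. 226. 364.] [0.785 0.24  0.026] top [[0.723, 0.143, 0.003], [0.852, 0.319, 0.03]] [127. 130. 129.]
side book 0.54 [253. 240. 271. 261.] [ 0.723 -0.023  0.041] top [[0.702, -0.055, 0.004], [0.748, -0.007, 0.066]] [83. 80. 82.]
side tray 0.94 368 225 [ 0.488 -0.218  0.008]
{'time': 0.6, 'q': array([-2.04513360e-03,  4.97746867e+00,  1.00770605e+01,  9.50997937e+01,
       -5.18093269e-04,  9.00006331e+01]), 'qd': array([-0.09876658,  0.00528014,  0.17135081,  0.03511732, -0.06813166,
        0.00514249]), 'joint_efforts': array([-6.75280444e-04, -5.19821906e+01,  4.64690065e+01,  1.28676413e-03,
       -5.67986490e-05, -2.43912478e-05]), 'ee_pos': array([ 5.49985534e-01, -2.24887659e-05,  2.00287544e-01]), 'tcp_rot': array([-1.79999798e+02,  5.18095499e-04,  8.99973218e+01]), 'wrist_force': array([-0.87771129, -0.35254972, -1.03332634]), 'torque': array([ 0.01962153, -0.0132808 ,  0.03493511]), 'grasp_force': 0.0, 'opening': 0.08538656698183192}
```

View pics/scene0.png

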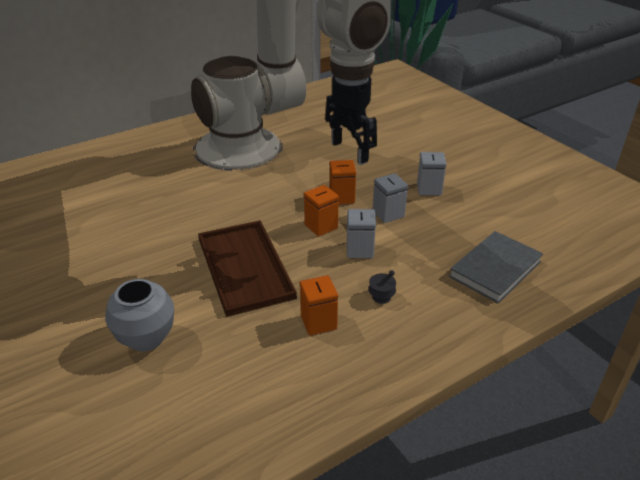

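View pics/side0.png

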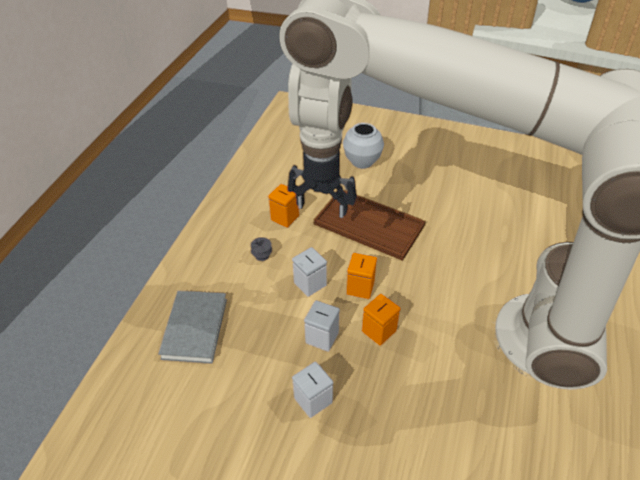

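The scene view shows three grey tins, at about (432,174), (390,198) and (361,234). The orange look-alikes are at (343,182), (321,210) and (319,305). I choose the grey ones. The tray is at (245,265), vase (140,315), mortar (382,288), book (497,265). Next I measure lid poses from depth.

```bash
cat > lids.py <<'E'
from h import *
def lids(cams=("scene","side"),zlo=0.085,zhi=0.105):
    P=[];C=[]
    for c in cams:
        p=bot.camera(c); W=world(p).reshape(-1,3); col=p["color"].reshape(-1,3)
        m=(W[:,2]>zlo)&(W[:,2]<zhi)&(W[:,0]>0.2)&(W[:,0]<0.9)&(abs(W[:,1])<0.42)
        P.append(W[m]);C.append(col[m].astype(float))
    P=np.vstack(P);C=np.vstack(C)
    g=np.zeros((400,500),np.uint8)  # 2mm
    ij=((P[:,:2]-[0.2,-0.5])/0.002).astype(int); np.add.at(g,(ij[:,0].clip(0,399),ij[:,1].clip(0,499)),1)
    b=cv2.morphologyEx((g>0).astype(np.uint8),cv2.MORPH_CLOSE,np.ones((3,3)))
    n,l,st,ce=cv2.connectedComponentsWithStats(b)
    lab=l[ij[:,0].clip(0,399),ij[:,1].clip(0,499)]
    for k in range(1,n):
        s=lab==k
        if s.sum()<60: continue
        (x,y),(w,h),a=cv2.minAreaRect(P[s,:2].astype(np.float32))
        c=C[s].mean(0); print("orange" if c[0]>1.6*c[2]+10 else "grey",s.sum(),"c",round(x,3),round(y,3),"wh",round(w,3),round(h,3),"ang",round(a,1),"z",P[s,2].mean().round(3))
if __name__=="__main__":
    lids()
    for c in ["scene","side"]:
        p=bot.camera(c); W=world(p); d=bot.pinpoint(p,"tray_in")[0]["pixel"]; 
        m=(W[...,2]>0.012)&(W[...,2]<0.024)&(W[...,0]>.3)&(W[...,0]<.65)&(W[...,1]>-.4)&(W[...,1]<-.1)
        col=p["color"].astype(int); m&=(col.sum(-1)<260)
        q=W[m][:,:2].astype(np.float32); print(c,"tray",cv2.minAreaRect(q),len(q))
E
python3 lids.py
```

```text
orange 1080 c 0.381 0.103 wh 0.064 0.07 ang 62.4 z 0.094
orange 1045 c 0.455 -0.007 wh 0.067 0.066 ang 2.6 z 0.094
grey 1278 c 0.47 0.316 wh 0.064 0.071 ang 54.3 z 0.094
grey 1142 c 0.501 0.159 wh 0.068 0.066 ang 84.2 z 0.094
grey 1103 c 0.578 0.018 wh 0.063 0.072 ang 55.5 z 0.094
orange 1165 c 0.719 -0.183 wh 0.067 0.068 ang 74.7 z 0.094
scene tray ((0.4893948435783386, -0.22961238026618958), (0.15063562989234924, 0.27602386474609375), 78.1368179321289) 1369
side tray ((0.4861488342285156, -0.22682452201843262), (0.1561284065246582, 0.2689102292060852), 77.70161437988281) 911
```

>>> play_rows([
  {"grip": 0,"linear": [2.8,1.8,2],"delta_rot": [0,0,0.14]},
  {"grip": 0,"linear": [2.8,1.8,2],"delta_rot": [0,0,0.28]},
  {"grip": 0,"linear": [2.8,1.8,2],"delta_rot": [0,0,0.42]},
  {"grip": 0,"linear": [2.8,1.8,2],"delta_rot": [0,0,0.56]},
  {"grip": 0,"linear": [2.8,1.8,2],"delta_rot": [0,0,0.7]},
  {"grip": 0,"linear": [2.8,1.8,2],"delta_rot": [0,0,0.84]},
  {"grip": 0,"linear": [2.8,1.8,2],"delta_rot": [0,0,0.97]},
  {"grip": 0,"linear": [2.8,1.8,2],"delta_rot": [0,0,0.97]},
  {"grip": 0,"linear": [2.8,1.8,2],"delta_rot": [0,0,0.97]},
], force=60)

```text
time: 1.8
ee_pos: [0.578, 0.018, 0.2203]
tcp_rot: [-180.0, -0.0, 145.4]
wrist_force: [-0.4, -0.0, -0.3]
opening: 0.0855
grasp_force: 0.0
```

```bash
cat > w.py <<'E'
from lids import *
import sys
p=bot.camera("wrist"); save(p,sys.argv[1]); lids(("wrist",),0.09)
o=bot.get_obs(); print(o["q"].round(1),o["ee_pos"].round(4),o["tcp_rot"].round(2),"F",o["wrist_force"].round(2),o["time"])
E
python3 w.py wrist1.png
```

```text
orange 463 c 0.404 0.089 wh 0.059 0.008 ang 54.6 z 0.093
orange 4932 c 0.453 -0.007 wh 0.062 0.062 ang 2.8 z 0.094
grey 5552 c 0.499 0.159 wh 0.06 0.062 ang 83.5 z 0.094
grey 4134 c 0.576 0.019 wh 0.061 0.061 ang 55.5 z 0.094
orange 213 c 0.694 -0.165 wh 0.038 0.008 ang 76.3 z 0.093
[ 1.8  9.5 17.3 97.8 -0.  36.4] [0.578  0.018  0.2203] [-180.      0.    145.41] F [ 0.33  0.32 -0.42] 1.9
```

View pics/wrist1.png

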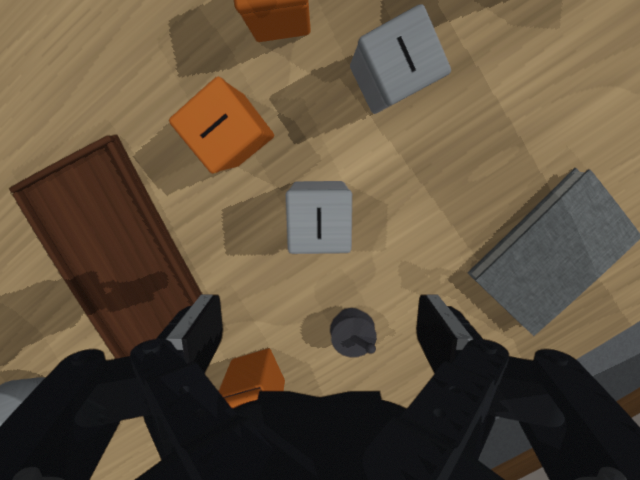

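Wrist view: the grey tin is at (320,218), lined up with the fingers and clear of the orange tins at (220,125) and (255,380). Descend and grasp.

>>> play_rows([
  {"grip": 0,"linear": [-0.2,0.1,-3]},
  {"grip": 0,"linear": [-0.2,0.1,-6]},
  {"grip": 0,"linear": [-0.2,0.1,-9]},
  {"grip": 0,"linear": [-0.2,0.1,-12]},
  {"grip": 0,"linear": [-0.2,0.1,-14.5]},
  {"grip": 0,"linear": [-0.2,0.1,-16.5]},
  {"grip": 0,"linear": [-0.2,0.1,-17.8]},
  {"grip": 0,"linear": [-0.2,0.1,-17.9]},
  {"grip": 255,"linear": [-0.2,0.1,-17.9]},
  {"grip": 255,"linear": [-0.2,0.1,-17.9]},
], force=60)

```text
validation failed for argument at $.ta...
```

>>> play_rows([
  {"grip": 255},
  {"grip": 255},
  {"grip": 255},
  {"grip": 255},
  {"grip": 255},
])

```text
validation failed for argument at $.ta...
```

All fields are required per row.

>>> play_rows([
  {"grip": 0,"linear": [-0.2,0.1,-3],"delta_rot": [0,0,0]},
  {"grip": 0,"linear": [-0.2,0.1,-6],"delta_rot": [0,0,0]},
  {"grip": 0,"linear": [-0.2,0.1,-9],"delta_rot": [0,0,0]},
  {"grip": 0,"linear": [-0.2,0.1,-12],"delta_rot": [0,0,0]},
  {"grip": 0,"linear": [-0.2,0.1,-14.5],"delta_rot": [0,0,0]},
  {"grip": 0,"linear": [-0.2,0.1,-16.5],"delta_rot": [0,0,0]},
  {"grip": 0,"linear": [-0.2,0.1,-17.8],"delta_rot": [0,0,0]},
  {"grip": 0,"linear": [-0.2,0.1,-17.9],"delta_rot": [0,0,0]},
  {"grip": 255,"linear": [-0.2,0.1,-17.9],"delta_rot": [0,0,0]},
  {"grip": 255,"linear": [-0.2,0.1,-17.9],"delta_rot": [0,0,0]},
], force=60)

```text
time: 2.9
ee_pos: [0.5767, 0.0189, 0.0427]
tcp_rot: [180.0, 0.1, 145.6]
wrist_force: [-7.6, -8.5, 40.5]
opening: 0.0587
grasp_force: 40.5
```

>>> play_rows([
  {"grip": 255,"linear": [0,0,0],"delta_rot": [0,0,0]},
  {"grip": 255,"linear": [0,0,0],"delta_rot": [0,0,0]},
  {"grip": 255,"linear": [0,0,0],"delta_rot": [0,0,0]},
  {"grip": 255,"linear": [0,0,0],"delta_rot": [0,0,0]},
  {"grip": 255,"linear": [0,0,0],"delta_rot": [0,0,0]},
])

```text
time: 3.4
ee_pos: [0.5769, 0.0187, 0.043]
tcp_rot: [179.9, 0.1, 145.5]
wrist_force: [-1.4, -2.9, 6.3]
opening: 0.0585
grasp_force: 67.4
```

>>> play_rows([
  {"grip": 255,"linear": [0,0,0.5],"delta_rot": [0,0,0]},
  {"grip": 255,"linear": [0,0,1.5],"delta_rot": [0,0,0]},
  {"grip": 255,"linear": [0,0,3],"delta_rot": [0,0,0]},
  {"grip": 255,"linear": [0,0,5],"delta_rot": [0,0,0]},
  {"grip": 255,"linear": [0,0,7],"delta_rot": [0,0,0]},
  {"grip": 255,"linear": [0,0,8.5],"delta_rot": [0,0,0]},
  {"grip": 255,"linear": [0,0,9.5],"delta_rot": [0,0,0]},
  {"grip": 255,"linear": [0,0,10],"delta_rot": [0,0,0]},
  {"grip": 255,"linear": [0,0,10],"delta_rot": [0,0,0]},
  {"grip": 255,"linear": [0,0,10],"delta_rot": [0,0,0]},
])

```text
time: 4.4
ee_pos: [0.5757, 0.019, 0.1405]
tcp_rot: [-180.0, -0.1, 145.6]
wrist_force: [0.2, -0.3, -7.0]
opening: 0.0586
grasp_force: 66.2
```

>>> play_rows([
  {"grip": 255,"linear": [0,0,0],"delta_rot": [0,0,0]},
  {"grip": 255,"linear": [0,0,0],"delta_rot": [0,0,0]},
  {"grip": 255,"linear": [0,0,0],"delta_rot": [0,0,0]},
])

```text
time: 4.7
ee_pos: [0.5758, 0.019, 0.1409]
tcp_rot: [-180.0, -0.0, 145.6]
wrist_force: [0.5, 0.3, -6.5]
opening: 0.0586
grasp_force: 66.2
```

```bash
cat > heft.py <<'E'
from h import *
F=[]
for i in range(6): bot.camera("wrist"); F.append(bot.get_obs()["wrist_force"])
o=bot.get_obs(); print(np.round(F,2)[:,2],np.mean(F,0).round(2),o["joint_efforts"].round(2),o["ee_pos"].round(4),o["tcp_rot"].round(2),o["q"].round(1),o["time"])
E
python3 heft.py
```

```text
[-6.32 -6.57 -6.93 -6.81 -7.1  -6.62] [ 0.08 -0.34 -6.72] [ -0.   -59.27  50.3    0.    -0.    -0.  ] [0.576  0.019  0.1413] [180.     0.   145.58] [ 1.9  7.8  6.6 88.8 -0.  36.3] 5.0
```

The first tin weighs about 6.7 N, so it is the heaviest (lighter ones are at most 3.9 N). I set it back and move the others first.

>>> play_rows([
  {"grip": 255,"linear": [0,0,-1],"delta_rot": [0,0,0]},
  {"grip": 255,"linear": [0,0,-3],"delta_rot": [0,0,0]},
  {"grip": 255,"linear": [0,0,-5],"delta_rot": [0,0,0]},
  {"grip": 255,"linear": [0,0,-7],"delta_rot": [0,0,0]},
  {"grip": 255,"linear": [0,0,-8.3],"delta_rot": [0,0,0]},
  {"grip": 255,"linear": [0,0,-9.1],"delta_rot": [0,0,0]},
  {"grip": 255,"linear": [0,0,-9.5],"delta_rot": [0,0,0]},
  {"grip": 255,"linear": [0,0,-9.7],"delta_rot": [0,0,0]},
  {"grip": 255,"linear": [0,0,-9.8],"delta_rot": [0,0,0]},
  {"grip": 255,"linear": [0,0,-9.8],"delta_rot": [0,0,0]},
])

```text
time: 6.0
ee_pos: [0.5763, 0.019, 0.0439]
tcp_rot: [180.0, 0.0, 145.6]
wrist_force: [-0.7, -0.6, -6.5]
opening: 0.0588
grasp_force: 66.0
```

>>> play_rows([
  {"grip": 255,"linear": [0,0,-0.1],"delta_rot": [0,0,0]},
  {"grip": 255,"linear": [0,0,-0.2],"delta_rot": [0,0,0]},
  {"grip": 255,"linear": [0,0,-0.2],"delta_rot": [0,0,0]},
])

```text
time: 6.3
ee_pos: [0.5765, 0.0189, 0.043]
tcp_rot: [179.9, 0.1, 145.6]
wrist_force: [-3.0, -1.0, 4.8]
opening: 0.0588
grasp_force: 67.4
```

>>> play_rows([
  {"grip": 0,"linear": [0,0,0],"delta_rot": [0,0,0]},
  {"grip": 0,"linear": [0,0,0],"delta_rot": [0,0,0]},
  {"grip": 0,"linear": [0,0,0],"delta_rot": [0,0,0]},
  {"grip": 0,"linear": [0,0,0],"delta_rot": [0,0,0]},
  {"grip": 0,"linear": [0,0,1],"delta_rot": [0,0,0]},
  {"grip": 0,"linear": [0,0,4],"delta_rot": [0,0,0]},
  {"grip": 0,"linear": [0,0,8],"delta_rot": [0,0,0]},
  {"grip": 0,"linear": [0,0,12],"delta_rot": [0,0,0]},
  {"grip": 0,"linear": [0,0,16],"delta_rot": [0,0,0]},
  {"grip": 0,"linear": [0,0,18],"delta_rot": [0,0,0]},
])

```text
time: 7.3
ee_pos: [0.5766, 0.019, 0.2261]
tcp_rot: [179.8, 0.2, 145.6]
wrist_force: [0.6, -0.2, -0.2]
opening: 0.0858
grasp_force: 0.0
```

>>> play_rows([
  {"grip": 0,"linear": [-1.5,3,0],"delta_rot": [0,0,0.12]},
  {"grip": 0,"linear": [-3.5,6.5,0],"delta_rot": [0,0,0.24]},
  {"grip": 0,"linear": [-5.5,10,0],"delta_rot": [0,0,0.36]},
  {"grip": 0,"linear": [-7,12.7,0],"delta_rot": [0,0,0.489]},
  {"grip": 0,"linear": [-7.7,14,0],"delta_rot": [0,0,0.489]},
  {"grip": 0,"linear": [-7.7,14,0],"delta_rot": [0,0,0.489]},
  {"grip": 0,"linear": [-7.7,14,0],"delta_rot": [0,0,0.489]},
])

```text
time: 8.0
ee_pos: [0.4993, 0.1587, 0.2216]
tcp_rot: [-180.0, 0.0, 173.5]
wrist_force: [-0.5, -0.8, -1.0]
opening: 0.0854
grasp_force: 0.0
```

```bash
python3 w.py wrist2.png; python3 -c "
from h import *
p=bot.camera('scene');save(p,'s2.png')"
```

```text
orange 5239 c 0.378 0.104 wh 0.061 0.062 ang 62.9 z 0.094
orange 4071 c 0.453 -0.006 wh 0.061 0.061 ang 3.2 z 0.094
grey 4348 c 0.468 0.316 wh 0.062 0.061 ang 55.1 z 0.094
grey 4072 c 0.499 0.16 wh 0.061 0.06 ang 83.8 z 0.095
grey 1351 c 0.575 0.02 wh 0.061 0.061 ang 56.3 z 0.094
[17.6  1.9  9.2 97.3 -0.  24.1] [0.4995 0.1581 0.2213] [-179.99    0.    173.46] F [-0.09  0.13 -0.31] 8.1
```

View pics/s2.png

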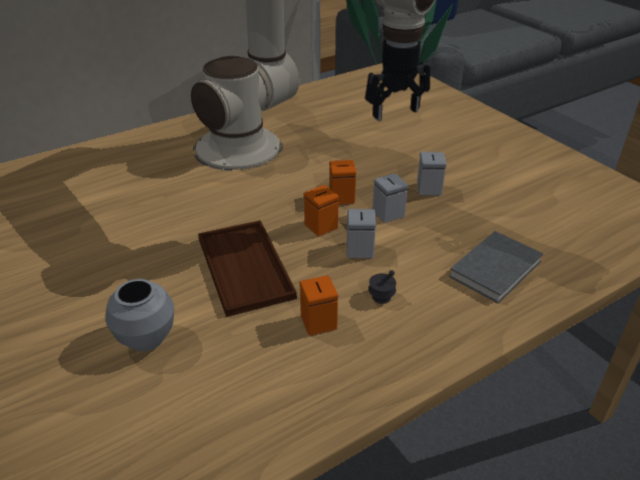

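Scene view: all three grey tins stand upright, the heavy one back at (361,234). Descend on the middle tin.

>>> play_rows([
  {"grip": 0,"linear": [0,0.1,-3],"delta_rot": [0,0,0]},
  {"grip": 0,"linear": [0,0.1,-6],"delta_rot": [0,0,0]},
  {"grip": 0,"linear": [0,0.1,-9],"delta_rot": [0,0,0]},
  {"grip": 0,"linear": [0,0.1,-12],"delta_rot": [0,0,0]},
  {"grip": 0,"linear": [0,0.1,-14.5],"delta_rot": [0,0,0]},
  {"grip": 0,"linear": [0,0.1,-16.5],"delta_rot": [0,0,0]},
  {"grip": 0,"linear": [0,0.1,-17.6],"delta_rot": [0,0,0]},
  {"grip": 0,"linear": [0,0.1,-17.6],"delta_rot": [0,0,0]},
  {"grip": 255,"linear": [0,0.1,-17.6],"delta_rot": [0,0,0]},
  {"grip": 255,"linear": [0,0.1,-17.6],"delta_rot": [0,0,0]},
], force=45)

```text
time: 9.15
ee_pos: [0.4998, 0.1599, 0.0467]
tcp_rot: [180.0, 0.1, 173.6]
wrist_force: [-1.5, -10.6, 32.4]
opening: 0.059
grasp_force: 33.9
```

>>> play_rows([
  {"grip": 255,"linear": [0,0,0],"delta_rot": [0,0,0]},
  {"grip": 255,"linear": [0,0,0],"delta_rot": [0,0,0]},
  {"grip": 255,"linear": [0,0,0],"delta_rot": [0,0,0]},
  {"grip": 255,"linear": [0,0,0],"delta_rot": [0,0,0]},
])

```text
time: 9.55
ee_pos: [0.5, 0.16, 0.0469]
tcp_rot: [180.0, 0.2, 173.6]
wrist_force: [0.8, -3.3, 6.0]
opening: 0.0589
grasp_force: 49.8
```

>>> play_rows([
  {"grip": 255,"linear": [0,0,0.5],"delta_rot": [0,0,0]},
  {"grip": 255,"linear": [0,0,1.5],"delta_rot": [0,0,0]},
  {"grip": 255,"linear": [0,0,3],"delta_rot": [0,0,0]},
  {"grip": 255,"linear": [0,0,5],"delta_rot": [0,0,0]},
  {"grip": 255,"linear": [0,0,8],"delta_rot": [0,0,0]},
  {"grip": 255,"linear": [0,0,11],"delta_rot": [0,0,0]},
  {"grip": 255,"linear": [0,0,13],"delta_rot": [0,0,0]},
  {"grip": 255,"linear": [0,0,14],"delta_rot": [0,0,0]},
  {"grip": 255,"linear": [0,0,14],"delta_rot": [0,0,0]},
  {"grip": 255,"linear": [0,0,14],"delta_rot": [0,0,0]},
])

```text
time: 10.55
ee_pos: [0.4988, 0.16, 0.1846]
tcp_rot: [-180.0, -0.0, 173.6]
wrist_force: [-0.9, -0.4, -3.9]
opening: 0.0588
grasp_force: 49.3
```

```bash
python3 heft.py
```

```text
[-3.58 -2.75 -2.68 -2.31 -2.64 -3.19] [-0.12 -0.11 -2.86] [ 0.000e+00 -4.937e+01  4.807e+01  1.000e-02 -0.000e+00 -0.000e+00] [0.4987 0.1599 0.1846] [-1.7997e+02 -5.0000e-02  1.7359e+02] [17.8  1.1  4.3 93.3 -0.  24.2] 10.85
```

Second tin weighs about 2.9 N, so it is light. Take it to the near half of the tray at (0.428, -0.215), closing line along the tray's short side.

>>> play_rows([
  {"grip": 255,"linear": [-0.2,-1.2,0],"delta_rot": [0,0,0]},
  {"grip": 255,"linear": [-0.8,-4,0],"delta_rot": [0,0,-0.01]},
  {"grip": 255,"linear": [-1.5,-8,0],"delta_rot": [0,0,-0.03]},
  {"grip": 255,"linear": [-2.3,-12,0],"delta_rot": [0,0,-0.04]},
  {"grip": 255,"linear": [-3.0,-16,0],"delta_rot": [0,0,-0.06]},
  {"grip": 255,"linear": [-3.8,-20,0],"delta_rot": [0,0,-0.08]},
  {"grip": 255,"linear": [-4.5,-24,0],"delta_rot": [0,0,-0.1]},
  {"grip": 255,"linear": [-5.3,-28,0],"delta_rot": [0,0,-0.1]},
  {"grip": 255,"linear": [-6.0,-32,0],"delta_rot": [0,0,-0.1]},
  {"grip": 255,"linear": [-6.8,-35.5,0],"delta_rot": [0,0,-0.1]},
])

```text
time: 11.85
ee_pos: [0.4298, -0.1973, 0.1853]
tcp_rot: [-180.0, 0.0, 167.8]
wrist_force: [1.2, -1.1, -2.1]
opening: 0.0591
grasp_force: 49.5
```

>>> play_rows([
  {"grip": 255,"linear": [-0.2,-1.5,0],"delta_rot": [0,0,0]},
  {"grip": 255,"linear": [-0.3,-2.0,0],"delta_rot": [0,0,0]},
  {"grip": 255,"linear": [-0.3,-2.0,0],"delta_rot": [0,0,0]},
  {"grip": 255,"linear": [-0.3,-2.0,0],"delta_rot": [0,0,0]},
])

```text
time: 12.25
ee_pos: [0.428, -0.2144, 0.1853]
tcp_rot: [180.0, -0.0, 167.9]
wrist_force: [0.8, 0.4, -2.6]
opening: 0.0589
grasp_force: 49.6
```

```bash
cat > tray.py <<'E'
from h import *
o=bot.get_obs(); print(o["q"].round(1),o["ee_pos"].round(4),o["tcp_rot"].round(2),"F",o["wrist_force"].round(2),o["time"])
for c in ["wrist","scene"]:
    p=bot.camera(c); W=world(p); col=p["color"].astype(int)
    m=(W[...,2]>0.013)&(W[...,2]<0.024)&(W[...,0]>.3)&(W[...,0]<.65)&(W[...,1]>-.38)&(W[...,1]<-.1)&(col.sum(-1)<260)&(col[...,0]>col[...,2]+8)
    print(c,cv2.minAreaRect(W[m][:,:2].astype(np.float32)),m.sum())
    save(p,c+"_tray.png")
E
python3 tray.py
```

```text
[-26.6  -5.1  -1.6  93.4   0.  -14.5] [ 0.428  -0.2144  0.1853] [179.99  -0.   167.89] F [ 0.77  0.43 -2.62] 12.25
wrist ((0.48789823055267334, -0.22787773609161377), (0.15019795298576355, 0.2694958448410034), 77.89501190185547) 2777
scene ((0.48908543586730957, -0.2292613983154297), (0.1504918336868286, 0.27680790424346924), 77.86405944824219) 1238
```

View pics/wrist_tray.png

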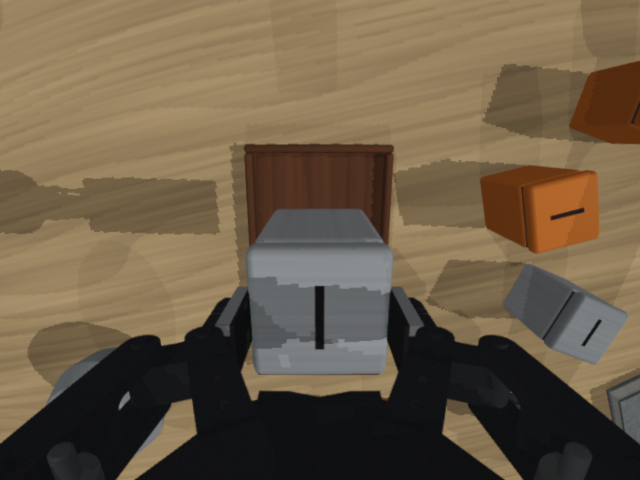

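Wrist view: the tin is held straight above the near part of the tray (tray at columns 245–393), aligned. Lower it.

>>> play_rows([
  {"grip": 255,"linear": [0.1,-0.1,-1],"delta_rot": [0,0,0]},
  {"grip": 255,"linear": [0.1,-0.1,-3],"delta_rot": [0,0,0]},
  {"grip": 255,"linear": [0.1,-0.1,-6],"delta_rot": [0,0,0]},
  {"grip": 255,"linear": [0.1,-0.1,-9],"delta_rot": [0,0,0]},
  {"grip": 255,"linear": [0.1,-0.1,-11],"delta_rot": [0,0,0]},
  {"grip": 255,"linear": [0.1,-0.1,-12],"delta_rot": [0,0,0]},
  {"grip": 255,"linear": [0.1,-0.1,-12.5],"delta_rot": [0,0,0]},
  {"grip": 255,"linear": [0.1,-0.1,-12.8],"delta_rot": [0,0,0]},
  {"grip": 255,"linear": [0.1,-0.1,-12.9],"delta_rot": [0,0,0]},
  {"grip": 255,"linear": [0.1,-0.1,-12.9],"delta_rot": [0,0,0]},
])

```text
time: 13.35
ee_pos: [0.4294, -0.2162, 0.057]
tcp_rot: [-180.0, 0.1, 167.9]
wrist_force: [0.2, -0.2, -2.0]
opening: 0.0586
grasp_force: 49.6
```

>>> play_rows([
  {"grip": 255,"linear": [0,0,-0.1],"delta_rot": [0,0,0]},
  {"grip": 255,"linear": [0,0,-0.1],"delta_rot": [0,0,0]},
])

```text
time: 13.55
ee_pos: [0.4292, -0.2161, 0.0556]
tcp_rot: [-180.0, 0.0, 167.9]
wrist_force: [-0.3, 0.5, -2.1]
opening: 0.0585
grasp_force: 49.6
```

>>> play_rows([
  {"grip": 255,"linear": [0,0,-0.1],"delta_rot": [0,0,0]},
  {"grip": 255,"linear": [0,0,-0.2],"delta_rot": [0,0,0]},
  {"grip": 255,"linear": [0,0,-0.2],"delta_rot": [0,0,0]},
])

```text
time: 13.85
ee_pos: [0.4294, -0.2163, 0.0549]
tcp_rot: [-180.0, 0.1, 167.9]
wrist_force: [-3.2, 0.7, 9.8]
opening: 0.0586
grasp_force: 50.9
```

>>> play_rows([
  {"grip": 0,"linear": [0,0,0],"delta_rot": [0,0,0]},
  {"grip": 0,"linear": [0,0,0],"delta_rot": [0,0,0]},
  {"grip": 0,"linear": [0,0,0],"delta_rot": [0,0,0]},
  {"grip": 0,"linear": [0,0,0],"delta_rot": [0,0,0]},
  {"grip": 0,"linear": [0,0,1],"delta_rot": [0,0,0]},
  {"grip": 0,"linear": [0,0,4],"delta_rot": [0,0,0]},
  {"grip": 0,"linear": [0,0,8],"delta_rot": [0,0,0]},
  {"grip": 0,"linear": [0,0,12],"delta_rot": [0,0,0]},
  {"grip": 0,"linear": [0,0,15],"delta_rot": [0,0,0]},
  {"grip": 0,"linear": [0,0,16.8],"delta_rot": [0,0,0]},
])

```text
time: 14.85
ee_pos: [0.4295, -0.2162, 0.2248]
tcp_rot: [-179.9, 0.2, 167.9]
wrist_force: [0.8, -0.2, -0.3]
opening: 0.0852
grasp_force: 0.0
```

>>> play_rows([
  {"grip": 0,"linear": [0.3,3,0],"delta_rot": [0,0,-0.05]},
  {"grip": 0,"linear": [0.6,7,0],"delta_rot": [0,0,-0.1]},
  {"grip": 0,"linear": [0.9,12,0],"delta_rot": [0,0,-0.15]},
  {"grip": 0,"linear": [1.2,17,0],"delta_rot": [0,0,-0.2]},
  {"grip": 0,"linear": [1.5,22,0],"delta_rot": [0,0,-0.25]},
  {"grip": 0,"linear": [2,27,0],"delta_rot": [0,0,-0.3]},
  {"grip": 0,"linear": [2.4,32,0],"delta_rot": [0,0,-0.35]},
  {"grip": 0,"linear": [2.8,37,0],"delta_rot": [0,0,-0.398]},
  {"grip": 0,"linear": [3.2,42,0],"delta_rot": [0,0,-0.398]},
  {"grip": 0,"linear": [3.6,47,0],"delta_rot": [0,0,-0.398]},
])

```text
time: 15.85
ee_pos: [0.4646, 0.2551, 0.2222]
tcp_rot: [180.0, 0.0, 145.1]
wrist_force: [2.1, -0.6, 0.6]
opening: 0.0851
grasp_force: 0.0
```

>>> play_rows([
  {"grip": 0,"linear": [0.2,4,0],"delta_rot": [0,0,0]},
  {"grip": 0,"linear": [0.3,6.2,0],"delta_rot": [0,0,0]},
  {"grip": 0,"linear": [0.3,6.2,0],"delta_rot": [0,0,0]},
  {"grip": 0,"linear": [0.3,6.2,0],"delta_rot": [0,0,0]},
])

```text
time: 16.25
ee_pos: [0.4677, 0.3149, 0.2215]
tcp_rot: [-180.0, 0.0, 145.1]
wrist_force: [0.5, 0.1, -0.1]
opening: 0.0856
grasp_force: 0.0
```

```bash
python3 w.py wrist3.png
python3 - <<'E'
from lids import *
p=bot.camera('scene');save(p,'s3.png'); lids(("scene",),0.095,0.115)
E
```

```text
orange 3242 c 0.379 0.105 wh 0.062 0.061 ang 63.3 z 0.094
orange 316 c 0.427 -0.006 wh 0.061 0.013 ang 86.8 z 0.094
grey 4105 c 0.469 0.317 wh 0.061 0.061 ang 54.8 z 0.094
grey 223 c 0.562 -0.001 wh 0.012 0.059 ang 59.1 z 0.094
[33.9  7.4 15.1 97.7 -0.  68.8] [0.468  0.314  0.2218] [1.7999e+02 2.0000e-02 1.4502e+02] F [-0.94 -0.58 -0.08] 16.35
orange 153 c 0.382 0.101 wh 0.058 0.06 ang 63.7 z 0.097
grey 540 c 0.431 -0.218 wh 0.061 0.069 ang 78.5 z 0.102
orange 221 c 0.457 -0.01 wh 0.06 0.061 ang 3.1 z 0.096
grey 223 c 0.58 0.016 wh 0.058 0.061 ang 55.3 z 0.096
orange 428 c 0.721 -0.185 wh 0.059 0.061 ang 73.5 z 0.096
```

View pics/s3.png

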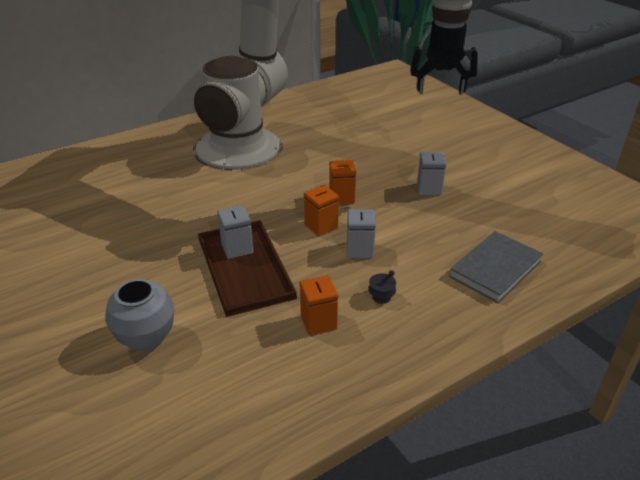

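Scene view: one tin stands upright in the near half of the tray at (236,233), and the third grey tin at (432,174) is below the gripper. Grasp it (z command 0.221 → 0.045).

>>> play_rows([
  {"grip": 0,"linear": [0.1,0.1,-3],"delta_rot": [0,0,0]},
  {"grip": 0,"linear": [0.1,0.1,-6],"delta_rot": [0,0,0]},
  {"grip": 0,"linear": [0.1,0.1,-9],"delta_rot": [0,0,0]},
  {"grip": 0,"linear": [0.1,0.1,-12],"delta_rot": [0,0,0]},
  {"grip": 0,"linear": [0.1,0.1,-14.5],"delta_rot": [0,0,0]},
  {"grip": 0,"linear": [0.1,0.1,-16.5],"delta_rot": [0,0,0]},
  {"grip": 0,"linear": [0.1,0.1,-17.5],"delta_rot": [0,0,0]},
  {"grip": 0,"linear": [0.1,0.1,-17.5],"delta_rot": [0,0,0]},
  {"grip": 255,"linear": [0.1,0.1,-17.5],"delta_rot": [0,0,0]},
  {"grip": 255,"linear": [0.1,0.1,-17.5],"delta_rot": [0,0,0]},
], force=45)

```text
time: 17.45
ee_pos: [0.4696, 0.3161, 0.0478]
tcp_rot: [179.9, 0.0, 145.0]
wrist_force: [-5.6, -6.0, 40.6]
opening: 0.059
grasp_force: 32.4
```

>>> play_rows([
  {"grip": 255,"linear": [0,0,0],"delta_rot": [0,0,0]},
  {"grip": 255,"linear": [0,0,0],"delta_rot": [0,0,0]},
  {"grip": 255,"linear": [0,0,0],"delta_rot": [0,0,0]},
  {"grip": 255,"linear": [0,0,0],"delta_rot": [0,0,0]},
])

```text
time: 17.85
ee_pos: [0.4697, 0.3162, 0.0481]
tcp_rot: [179.9, 0.1, 145.1]
wrist_force: [-0.5, -2.4, 7.0]
opening: 0.0587
grasp_force: 50.5
```

>>> play_rows([
  {"grip": 255,"linear": [0,0,0.5],"delta_rot": [0,0,0]},
  {"grip": 255,"linear": [0,0,1.5],"delta_rot": [0,0,0]},
  {"grip": 255,"linear": [0,0,3],"delta_rot": [0,0,0]},
  {"grip": 255,"linear": [0,0,5],"delta_rot": [0,0,0]},
  {"grip": 255,"linear": [0,0,8],"delta_rot": [0,0,0]},
  {"grip": 255,"linear": [0,0,11],"delta_rot": [0,0,0]},
  {"grip": 255,"linear": [0,0,14],"delta_rot": [0,0,0]},
  {"grip": 255,"linear": [0,0,16],"delta_rot": [0,0,0]},
  {"grip": 255,"linear": [0,0,16],"delta_rot": [0,0,0]},
  {"grip": 255,"linear": [0,0,16],"delta_rot": [0,0,0]},
])

```text
time: 18.85
ee_pos: [0.469, 0.316, 0.2064]
tcp_rot: [180.0, 0.0, 145.1]
wrist_force: [0.4, -0.6, -4.1]
opening: 0.0587
grasp_force: 49.6
```

```bash
python3 heft.py
```

```text
[-3.64 -2.79 -3.81 -2.76 -2.99 -2.35] [-0.03 -0.23 -3.06] [ 0.000e+00 -5.608e+01  4.782e+01  1.000e-02  0.000e+00 -0.000e+00] [0.4686 0.3156 0.2053] [-1.7992e+02 -3.0000e-02  1.4506e+02] [34.   7.3 13.2 96.   0.  68.9] 19.15
```

Third tin about 3.1 N: light as well. To the far half of the tray at (0.547, -0.240).

>>> play_rows([
  {"grip": 255,"linear": [0.2,-1.2,0],"delta_rot": [0,0,0.02]},
  {"grip": 255,"linear": [0.6,-4,0],"delta_rot": [0,0,0.05]},
  {"grip": 255,"linear": [1.1,-8,0],"delta_rot": [0,0,0.1]},
  {"grip": 255,"linear": [1.7,-12,0],"delta_rot": [0,0,0.15]},
  {"grip": 255,"linear": [2.2,-16,0],"delta_rot": [0,0,0.2]},
  {"grip": 255,"linear": [2.8,-20,0],"delta_rot": [0,0,0.25]},
  {"grip": 255,"linear": [3.4,-24,0],"delta_rot": [0,0,0.3]},
  {"grip": 255,"linear": [3.9,-28,0],"delta_rot": [0,0,0.35]},
  {"grip": 255,"linear": [4.5,-32,0],"delta_rot": [0,0,0.4]},
  {"grip": 255,"linear": [5.0,-36,0],"delta_rot": [0,0,0.4]},
])

```text
time: 20.15
ee_pos: [0.5187, -0.0458, 0.206]
tcp_rot: [-180.0, -0.0, 168.1]
wrist_force: [1.1, 0.4, -4.0]
opening: 0.0588
grasp_force: 49.6
```

>>> play_rows([
  {"grip": 255,"linear": [0.6,-4,0],"delta_rot": [0,0,0]},
  {"grip": 255,"linear": [1.1,-8,0],"delta_rot": [0,0,0]},
  {"grip": 255,"linear": [1.7,-12,0],"delta_rot": [0,0,0]},
  {"grip": 255,"linear": [2.2,-16,0],"delta_rot": [0,0,0]},
  {"grip": 255,"linear": [2.7,-18.7,0],"delta_rot": [0,0,0]},
  {"grip": 255,"linear": [2.8,-19.7,0],"delta_rot": [0,0,0]},
  {"grip": 255,"linear": [2.8,-19.7,0],"delta_rot": [0,0,0]},
  {"grip": 255,"linear": [2.8,-19.7,0],"delta_rot": [0,0,0]},
])

```text
time: 20.95
ee_pos: [0.5467, -0.2404, 0.2061]
tcp_rot: [180.0, -0.0, 168.0]
wrist_force: [1.1, 0.5, -2.9]
opening: 0.0586
grasp_force: 49.6
```

>>> play_rows([
  {"grip": 255,"linear": [0,0,-1],"delta_rot": [0,0,0]},
  {"grip": 255,"linear": [0,0,-4],"delta_rot": [0,0,0]},
  {"grip": 255,"linear": [0,0,-7.5],"delta_rot": [0,0,0]},
  {"grip": 255,"linear": [0,0,-11],"delta_rot": [0,0,0]},
  {"grip": 255,"linear": [0,0,-13],"delta_rot": [0,0,0]},
  {"grip": 255,"linear": [0,0,-14],"delta_rot": [0,0,0]},
  {"grip": 255,"linear": [0,0,-14.5],"delta_rot": [0,0,0]},
  {"grip": 255,"linear": [0,0,-14.8],"delta_rot": [0,0,0]},
  {"grip": 255,"linear": [0,0,-15],"delta_rot": [0,0,0]},
  {"grip": 255,"linear": [0,0,-15],"delta_rot": [0,0,0]},
])

```text
time: 21.95
ee_pos: [0.5473, -0.2412, 0.057]
tcp_rot: [-180.0, 0.1, 168.0]
wrist_force: [0.5, 0.5, -3.1]
opening: 0.0585
grasp_force: 49.6
```

>>> play_rows([
  {"grip": 255,"linear": [0,0,-0.1],"delta_rot": [0,0,0]},
  {"grip": 255,"linear": [0,0,-0.1],"delta_rot": [0,0,0]},
])

```text
time: 22.15
ee_pos: [0.5474, -0.2414, 0.0561]
tcp_rot: [-180.0, 0.1, 168.0]
wrist_force: [-0.1, -0.3, 0.2]
opening: 0.0589
grasp_force: 50.0
```

>>> play_rows([
  {"grip": 255,"linear": [0,0,-0.1],"delta_rot": [0,0,0]},
  {"grip": 0,"linear": [0,0,-0.1],"delta_rot": [0,0,0]},
  {"grip": 0,"linear": [0,0,-0.1],"delta_rot": [0,0,0]},
  {"grip": 0,"linear": [0,0,-0.1],"delta_rot": [0,0,0]},
  {"grip": 0,"linear": [0,0,-0.1],"delta_rot": [0,0,0]},
  {"grip": 0,"linear": [0,0,1],"delta_rot": [0,0,0]},
  {"grip": 0,"linear": [0,0,5],"delta_rot": [0,0,0]},
  {"grip": 0,"linear": [0,0,10],"delta_rot": [0,0,0]},
  {"grip": 0,"linear": [0,0,15],"delta_rot": [0,0,0]},
  {"grip": 0,"linear": [0,0,16.7],"delta_rot": [0,0,0]},
])

```text
time: 23.15
ee_pos: [0.5478, -0.2415, 0.229]
tcp_rot: [-179.9, 0.4, 168.0]
wrist_force: [0.8, 0.0, -0.5]
opening: 0.0854
grasp_force: 0.0
```

>>> play_rows([
  {"grip": 0,"linear": [0.3,3,0],"delta_rot": [0,0,-0.06]},
  {"grip": 0,"linear": [0.8,7,0],"delta_rot": [0,0,-0.12]},
  {"grip": 0,"linear": [1.3,12,0],"delta_rot": [0,0,-0.2]},
  {"grip": 0,"linear": [1.9,17,0],"delta_rot": [0,0,-0.28]},
  {"grip": 0,"linear": [2.4,22,0],"delta_rot": [0,0,-0.36]},
  {"grip": 0,"linear": [2.8,25,0],"delta_rot": [0,0,-0.39]},
  {"grip": 0,"linear": [2.9,26,0],"delta_rot": [0,0,-0.39]},
  {"grip": 0,"linear": [2.9,26,0],"delta_rot": [0,0,-0.39]},
  {"grip": 0,"linear": [2.9,26,0],"delta_rot": [0,0,-0.39]},
])

```text
time: 24.05
ee_pos: [0.5759, 0.018, 0.2227]
tcp_rot: [-180.0, 0.0, 145.7]
wrist_force: [0.5, -0.0, -0.9]
opening: 0.0854
grasp_force: 0.0
```

```bash
python3 w.py wrist4.png
python3 - <<'E'
from lids import *
p=bot.camera('scene');save(p,'s4.png'); lids(("scene",),0.095,0.115)
E
```

```text
orange 674 c 0.404 0.09 wh 0.06 0.01 ang 55.1 z 0.093
grey 3731 c 0.429 -0.216 wh 0.063 0.062 ang 77.8 z 0.102
orange 4836 c 0.453 -0.007 wh 0.061 0.061 ang 1.6 z 0.094
grey 2509 c 0.545 -0.24 wh 0.063 0.058 ang 77.7 z 0.101
grey 4076 c 0.576 0.019 wh 0.061 0.061 ang 55.8 z 0.094
orange 218 c 0.694 -0.166 wh 0.038 0.009 ang 74.0 z 0.093
[ 1.7  9.2 17.2 98.  -0.  36.2] [0.5758 0.0175 0.2225] [-1.7999e+02  1.0000e-02  1.4556e+02] F [-0.2  -0.34 -0.96] 24.15
orange 131 c 0.381 0.102 wh 0.061 0.056 ang 69.4 z 0.096
grey 532 c 0.431 -0.219 wh 0.06 0.067 ang 79.2 z 0.103
orange 249 c 0.459 -0.01 wh 0.064 0.06 ang 3.0 z 0.096
grey 646 c 0.548 -0.242 wh 0.062 0.066 ang 77.9 z 0.103
grey 226 c 0.579 0.016 wh 0.059 0.06 ang 51.5 z 0.096
orange 414 c 0.721 -0.185 wh 0.06 0.061 ang 76.0 z 0.096
```

View pics/s4.png

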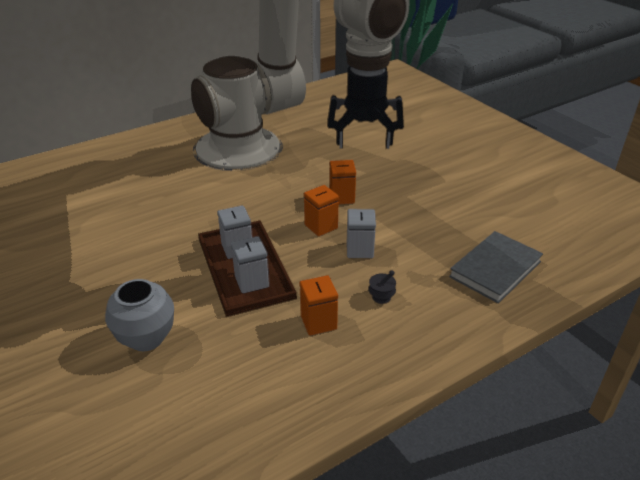

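Scene view: both light tins stand on the tray at (236,233) and (251,265), and the heavy one is at (361,234). Now grasp and raise the heavy one.

>>> play_rows([
  {"grip": 0,"linear": [0,0,-3],"delta_rot": [0,0,0]},
  {"grip": 0,"linear": [0,0,-6],"delta_rot": [0,0,0]},
  {"grip": 0,"linear": [0,0,-9],"delta_rot": [0,0,0]},
  {"grip": 0,"linear": [0,0,-12],"delta_rot": [0,0,0]},
  {"grip": 0,"linear": [0,0,-14.5],"delta_rot": [0,0,0]},
  {"grip": 0,"linear": [0,0,-16.5],"delta_rot": [0,0,0]},
  {"grip": 0,"linear": [0,0,-17.6],"delta_rot": [0,0,0]},
  {"grip": 0,"linear": [0,0,-17.6],"delta_rot": [0,0,0]},
  {"grip": 255,"linear": [0,0,-17.6],"delta_rot": [0,0,0]},
  {"grip": 255,"linear": [0,0,-17.6],"delta_rot": [0,0,0]},
], force=60)

```text
time: 25.25
ee_pos: [0.5767, 0.0187, 0.0478]
tcp_rot: [179.9, 0.1, 145.6]
wrist_force: [-4.4, -5.2, 37.6]
opening: 0.0589
grasp_force: 32.7
```

>>> play_rows([
  {"grip": 255,"linear": [0,0,0],"delta_rot": [0,0,0]},
  {"grip": 255,"linear": [0,0,0],"delta_rot": [0,0,0]},
  {"grip": 255,"linear": [0,0,0],"delta_rot": [0,0,0]},
  {"grip": 255,"linear": [0,0,0],"delta_rot": [0,0,0]},
  {"grip": 255,"linear": [0,0,0],"delta_rot": [0,0,0]},
])

```text
time: 25.75
ee_pos: [0.577, 0.0186, 0.0481]
tcp_rot: [179.9, 0.2, 145.6]
wrist_force: [-0.6, -1.2, 6.8]
opening: 0.0584
grasp_force: 66.9
```

>>> play_rows([
  {"grip": 255,"linear": [0,0,0.5],"delta_rot": [0,0,0]},
  {"grip": 255,"linear": [0,0,2],"delta_rot": [0,0,0]},
  {"grip": 255,"linear": [0,0,4.5],"delta_rot": [0,0,0]},
  {"grip": 255,"linear": [0,0,7.5],"delta_rot": [0,0,0]},
  {"grip": 255,"linear": [0,0,10.5],"delta_rot": [0,0,0]},
  {"grip": 255,"linear": [0,0,13.5],"delta_rot": [0,0,0]},
  {"grip": 255,"linear": [0,0,16.5],"delta_rot": [0,0,0]},
  {"grip": 255,"linear": [0,0,18.5],"delta_rot": [0,0,0]},
  {"grip": 255,"linear": [0,0,19.5],"delta_rot": [0,0,0]},
  {"grip": 255,"linear": [0,0,20],"delta_rot": [0,0,0]},
])

```text
time: 26.75
ee_pos: [0.576, 0.0189, 0.2472]
tcp_rot: [180.0, 0.0, 145.6]
wrist_force: [0.6, -0.1, -7.4]
opening: 0.0582
grasp_force: 66.6
```

>>> play_rows([
  {"grip": 255,"linear": [0,0,0],"delta_rot": [0,0,0]},
  {"grip": 255,"linear": [0,0,0],"delta_rot": [0,0,0]},
  {"grip": 255,"linear": [0,0,0],"delta_rot": [0,0,0]},
  {"grip": 255,"linear": [0,0,0],"delta_rot": [0,0,0]},
  {"grip": 255,"linear": [0,0,0],"delta_rot": [0,0,0]},
  {"grip": 255,"linear": [0,0,0],"delta_rot": [0,0,0]},
])

```text
time: 27.35
ee_pos: [0.5758, 0.0188, 0.2461]
tcp_rot: [-180.0, -0.0, 145.6]
wrist_force: [0.8, 0.4, -6.7]
opening: 0.0586
grasp_force: 66.6
```

```bash
python3 heft.py
python3 - <<'E'
from lids import *
p=bot.camera('scene');save(p,'s5.png'); lids(("scene",),0.095,0.115)
E
```

```text
[-6.02 -6.46 -6.25 -6.11 -6.66 -6.04] [ 0.13 -0.03 -6.25] [ -0.   -60.3   48.71   0.     0.    -0.  ] [0.5759 0.0188 0.2463] [180.     0.   145.63] [  1.9  10.1  20.9 100.8   0.   36.2] 27.65
orange 125 c 0.378 0.095 wh 0.044 0.059 ang 56.0 z 0.096
grey 529 c 0.433 -0.219 wh 0.06 0.067 ang 78.5 z 0.103
orange 208 c 0.456 -0.009 wh 0.06 0.06 ang 1.0 z 0.096
grey 642 c 0.55 -0.243 wh 0.061 0.064 ang 78.0 z 0.103
orange 410 c 0.721 -0.185 wh 0.059 0.061 ang 74.2 z 0.096
```

View pics/s5.png

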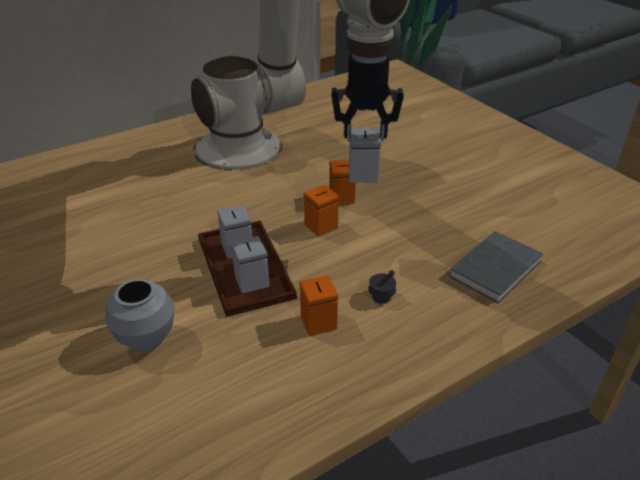

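Final view: the heavy tin is held upright at (365,155), about 20 cm above the table. Both light tins stand on the tray at (236,233) and (251,265), and the vase, mortar and book look unmoved.

```bash
python3 -c "
from workcell import bot
print(bot.job_done())"
```

```text
the job is handed in; nothing more can be done
None
```

The job is handed in: the two lighter tins (about 2.9 N and 3.1 N) stand upright and released on the tray, and the gripper holds the heaviest (about 6.5 N) upright, its bottom about 20 cm above the table; the hand-in returned no verdict.

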